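Square the pattern plate to the fence and slide it out over the ledge's end

TASK

Without picking anything up, push the aluminium pattern plate on the raised plywood ledge back until its long side lies flush along the steel fence, then push it along the fence towards the grey tray until about a third of its length (roughly 4 cm) sticks out over that end of the ledge, so that the next worker can take it by its edge. The plate must stay flat on the ledge and flush with the fence; then come away from it, and leave everything else where it stands.

Things in the scene. Friction and masses are not known exactly. Their poses are not given: they have to be found in the camera images.
- ledge: The ledge: a fixed raised plywood block, 150 mm deep (x) and 300 mm long (y), upper face 40 mm above the table, both ends open. Along its far side (+x) runs a dark steel fence, 15 mm thick, 22 mm high above the upper face, its inner face at x = +60 mm in this frame. Origin: centre of the underside, on the table; x points from the near side to the fence, y along the ledge, to the robot's left.
- plate_center (a point): Centre (half-way up) of the pattern plate: a loose plain aluminium rectangle, 80 mm (its x) by 120 mm (its y, its length) by 6 mm thick, about 0.11 to 0.22 kg, lying flat and a little askew on the ledge, away from the fence. Its length lies roughly along the ledge. z up.
- plate_far_left (a point): The plate's corner on its fence side (+x) and left end (+y), half-way up its thickness.
- plate_far_right (a point): The plate's corner on its fence side (+x) and right end (-y), half-way up its thickness.
- tray: Fixed shallow open grey tray, 150 x 160 mm, 24 mm high (lower than the ledge), on the table 25 mm beyond one end of the ledge, the left or the right. Origin: centre of the underside, its axes along the ledge's.
- carton: Fixed closed cardboard carton, 120 x 150 mm, 70 mm high, on the table 30 mm beyond the other end of the ledge. Origin: centre of the underside.
- weight_top (a point): Bystander, loose: small turned brass weight, 24 mm across, 36 mm high, standing on the ledge near its near left corner. The point is the centre of its top.
- gluebottle_top (a point): Bystander, loose: amber glue bottle with a red spout, 48 mm across, 118 mm high, on the table beyond the fence, to the left. The point is the centre of its top.
- jar_top (a point): Bystander, loose: glass jar with steel lid, 62 mm across, 74 mm high, on the table beyond the fence, to the right. The point is the centre of its top.
- spool_top (a point): Bystander, loose: thread spool, 34 mm across, 38 mm high, on the table just in front of the ledge, left. The point is the centre of its top.
- punch_top (a point): Bystander, loose: upright steel hand punch, 22 mm across, 60 mm high, on the table just in front of the ledge, right. The point is the centre of its top.
- slab_top (a point): Bystander, loose: small marble slab 50 x 70 x 22 mm, on the table beyond the right end of the row. The point is the centre of its top.
- tin_top (a point): Bystander, loose: tin with white lid, 74 mm across, 55 mm high, on the table beyond the left end of the row. The point is the centre of its top.
Not all that is in view belongs to the job. There is more than one size of the part that bears plate_center; the job needs the largest. There is more than one size of the tray; the one meant has the size given above.

How it is judged:
By the outcome, as a careful person would: the job done as asked, in the order asked, and still so for the second after the job is handed in, with the robot touching nothing.
It also fails if it takes over 51 s, if anything falls off the work surface, if the arm or the gripper's body presses on something with over 40 N, if the wrist force passes 120 N, or if a joint passes its speed limit or range.

ROBOT

A 6-joint arm with a two-finger parallel gripper is mounted at the origin on the work surface. World frame = base frame: x ahead of the robot, y to its left, z up, the work surface at z = 0. Lengths are in m, angles in rad, forces in N, time in s.
With the tool pointing down it reaches from about 0.325 to 0.9 m from the base axis. Payload 3.5 kg.
Tool frame: the origin (TCP) lies on the centre line of the jaws, within the pads' length; the fingertips stand 19 mm ahead of it and the grasp point (between the pads) is the TCP; z points along the fingers, x is the direction in which the jaws open and shut, and the axes are right-handed (so a half turn about z gives the same grasp; the last joint's range is limited). The gripper opens to 85 mm and grips with 20 to 120 N. Pads are 22 mm wide; open, the fingers measure 114 mm over their backs; the gripper's body (76 mm by 85 mm) begins 54 mm behind the grasp point. The pads swing forward as they close: fully open they stand 13 mm farther back than shut.
Start: joints at [1.111, 0.276, -0.026, 1.268, 0, 1.467], TCP at [0.218, 0.586, 0.25] pointing down, gripper open.
Joint ranges: [-3.12, 3.12], [-0.85, 1.88], [-1.08, 1.24], [-1.95, 2.15], [-1.57, 1.53], [-3.14, 3.14]. Speed limits (rad/s): [2.57, 2.57, 3.14, 3.14, 3.14, 3.14].

INTERFACE

Orientations are given as a unit quaternion [x, y, z, w].
In Python, from bench import arm, imaging, ticket gives the robot as it stands. The module is installed in compiled form; this text tells all that it offers.
- The arm moves only by the tool step_arm, never from a script. Its argument "plan" is a list of rows, each a list of 7 numbers: the shift along the world's x, y, z in m, then the turn, a rotation vector about the world's x, y, z in rad, then the closure in counts, from 0 (fully open) to 255 (shut). A call has 1 to 8 rows; each row is the pose to reach, as a shift and turn from the pose commanded when the call began; what a row does not reach only later rows make up. A row lasts 1/8 s, in which the tool goes at most 62.5 mm and 10.7 degrees, less where a joint would pass 70% of its speed; a pose out of reach is approached as far as the arm can. A call with a gripper value outside its range is refused whole. The fingers move at their own pace and stop on an object; "grip_force" is the grip in N (left out, the last holds). Time passes only in rows, so rows that repeat a pose let the fingers close. It gives the time, the measured TCP pose, the force and the opening at its end, in the units of the state.
- arm.state(): the state, without advancing time (a new reading comes with each control period).
- imaging.capture(name): name is "scene" or "top"; returns a dict with "frame" (420x560x3 uint8, red, green, blue), "mtx" (3x3 intrinsics, pixels), "T" (4x4, takes a point from camera to world coordinates). Camera axes: x right, y up, looking along -z (the intrinsics and any distortion apply to the point x, -y, -z); pixel columns grow to the right and rows downward; lengths in m; the calibration is good to about 2 mm. A picture is of the moment at which its call begins. There is no depth.
- ticket.finish_job(): hands the job in, once; it reports no verdict.
The state is a dict: "time_s": time; "joint_pos": joint angles; "dq": joint speeds; "joint_torque": joint torques, N m; "position": TCP position; "eef_rot": TCP orientation; "force": force on the tool from outside, world axes, zero at the start; "torque": the same for the moment, N m; "grip_width": finger opening in m.
Only numpy, scipy, OpenCV 4.12 (cv2) and the standard library are available. Lean on these libraries where they do the work, as an engineer would, in place of code of your own. Each camera call takes 0.05 s, during which the arm holds its last target. There are 200 camera calls.

## Working session

There is one attempt and no reset: what is moved stays moved. The work goes in short steps, Python scripts to look and compute and a tool call to move; the robot and the scene stay as the last step left them, time stands still between calls to the robot, and variables do not carry over. Pictures are saved under pics/ and viewed, about 8 in all and at most 12, crops included, and the job is handed in when it is done.

Besides the shell and the picture viewer there is one more tool, called after "Request:" in YAML: its name, and indented under it one key for each argument. step_arm: Moves the arm, as the interface text tells. Its arguments: {"type":"object","properties":{"plan":{"type":"array","items":{"type":"array","items":{"type":"number"}}},"grip_force":{"type":"number"}},"required":["plan"]}

```bash
mkdir -p pics
cat > h.py <<'E'
import numpy as np, cv2
from bench import arm, imaging, ticket
def cap(n,f=None):
    d=imaging.capture(n)
    if f: cv2.imwrite('pics/'+f,d['frame'][:,:,::-1])
    return d
def ray(d,u,v):
    K=d['mtx'];p=np.linalg.inv(K)@[u,v,1];T=d['T']
    return T[:3,3],T[:3,:3]@np.array([p[0],-p[1],-p[2]])
def pt(d,u,v,z):
    o,r=ray(d,u,v);return o+r*(z-o[2])/r[2]
def px(d,P):
    T=d['T'];c=T[:3,:3].T@(np.array(P)-T[:3,3]);q=d['mtx']@[c[0],-c[1],-c[2]];return q[:2]/q[2]
E
python3 - <<'E'
from h import *
print(arm.state())
for n in('scene','top'):
    d=cap(n,n+'0.png');print({k:v for k,v in d.items() if k!='frame'})
E
```

```text
{'time_s': 0.0, 'joint_pos': array([ 1.11060186e+00,  2.77169752e-01, -2.79181294e-02,  1.26799626e+00,
        1.66733093e-05,  1.46740332e+00]), 'dq': array([-0.0009411 ,  0.00088325, -0.00148947,  0.00264898, -0.00010392,
        0.00039438]), 'joint_torque': array([-8.66939426e-04, -4.45509088e+01,  2.95201206e+01,  1.64821831e-02,
       -2.24893215e-04, -3.69079316e-06]), 'position': array([0.217965  , 0.58495998, 0.24911929]), 'eef_rot': array([ 8.21363860e-01,  5.70403454e-01, -1.00591241e-03,  5.44731217e-04]), 'force': array([ 0.26836271,  0.23675858, -0.5163237 ]), 'torque': array([-0.02437469, -0.01485949, -0.03041105]), 'grip_width': 0.08556842829782124}
{'mtx': array([[433.37149112,   0.        , 270.9729725 ],
       [  0.        , 433.37149112, 208.72477935],
       [  0.        ,   0.        ,   1.        ]]), 'T': array([[ 0.82669182, -0.36495708,  0.42823704,  1.06971193],
       [ 0.56236878,  0.5602206 , -0.60818931, -0.68731927],
       [-0.01794422,  0.74361227,  0.66837025,  0.89571914],
       [ 0.        ,  0.        ,  0.        ,  1.        ]])}
{'mtx': array([[528.02736167,   0.        , 284.29026473],
       [  0.        , 528.02736167, 209.93567853],
       [  0.        ,   0.        ,   1.        ]]), 'T': array([[-0.00982569,  0.99706074, -0.07598254,  0.4563215 ],
       [-0.99979019, -0.00842994,  0.0186683 ,  0.0283025 ],
       [ 0.01797291,  0.07615002,  0.99693438,  1.68957089],
       [ 0.        ,  0.        ,  0.        ,  1.        ]])}
```

View pics/scene0.png

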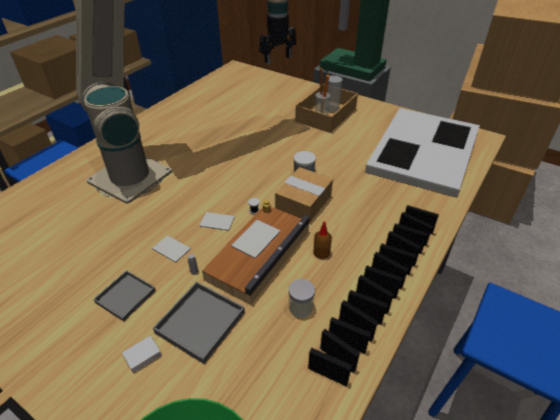

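View pics/top0.png

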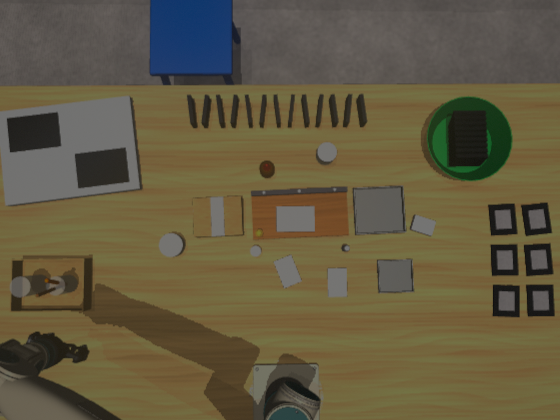

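The top view shows the ledge at about (300,213) px, with the fence along its upper side (y≈191) and the plate at (296,219). The large tray is to the right at (379,210), which is -y, and the carton to the left at (218,216). Two smaller plates lie on the table as distractors.

Run:
```python
from h import *
out=[]
for n,roi in(('top',(185,150,265,125)),('scene',(170,150,190,150))):
    d=cap(n);f=d['frame'][:,:,::-1];x,y,w,h=roi
    out.append(cv2.resize(f[y:y+h,x:x+w],None,fx=3 if n=='top' else 4,fy=3 if n=='top' else 4,interpolation=cv2.INTER_CUBIC))
    hsv=cv2.cvtColor(f,cv2.COLOR_BGR2HSV)
    m=((hsv[...,1]<70)&(hsv[...,2]>95)).astype(np.uint8)
    for c in cv2.findContours(m,0,1)[0]:
        if cv2.contourArea(c)<120: continue
        r=cv2.minAreaRect(c);u,v=r[0]
        if not(x<u<x+w and y<v<y+h): continue
        ap=cv2.approxPolyDP(c,4,True)[:,0]
        print(n,np.round(r[0]),np.round(r[1],1),[(tuple(int(t) for t in q),np.round(pt(d,*q,.046)[:2],3).tolist()) for q in ap])
    if n=='top':
        m=((hsv[...,0]<14)&(hsv[...,1]>140)&(hsv[...,2]>60)).astype(np.uint8)
        for c in cv2.findContours(m,0,1)[0]:
            if cv2.contourArea(c)<800: continue
            r=cv2.minAreaRect(c);print('ledge?',r,[np.round(pt(d,*q,.04)[:2],3).tolist() for q in cv2.boxPoints(r)])
for i,o in enumerate(out): cv2.imwrite(f'pics/c{i}.png',o)
```

```text
top [287. 271.] [29.2 19.3] [((291, 255), [0.441, -0.022]), ((274, 261), [0.423, 0.031]), ((284, 288), [0.34, 0.001]), ((301, 280), [0.364, -0.052])]
top [423. 225.] [21.7 16.1] [((415, 215), [0.562, -0.412]), ((412, 228), [0.522, -0.401]), ((431, 235), [0.499, -0.46]), ((435, 221), [0.543, -0.474])]
top [295. 218.] [25. 38.] [((276, 207), [0.591, 0.023]), ((277, 231), [0.516, 0.021]), ((314, 230), [0.518, -0.094]), ((313, 206), [0.593, -0.092])]
top [217. 216.] [39.9 13.1] [((221, 196), [0.627, 0.195]), ((210, 198), [0.621, 0.229]), ((212, 236), [0.502, 0.223]), ((224, 235), [0.505, 0.185])]
top [366. 211.] [41.3 21.9] [((356, 191), [0.639, -0.228]), ((356, 229), [0.52, -0.226]), ((357, 225), [0.532, -0.229]), ((358, 231), [0.514, -0.232]), ((378, 230), [0.516, -0.295]), ((373, 226), [0.529, -0.279]), ((376, 210), [0.579, -0.29]), ((369, 203), [0.601, -0.268]), ((376, 202), [0.604, -0.29]), ((370, 195), [0.626, -0.272]), ((374, 191), [0.639, -0.285])]
top [327. 151.] [18. 18.] [((324, 142), [0.796, -0.13]), ((318, 155), [0.754, -0.11]), ((331, 160), [0.738, -0.151]), ((336, 149), [0
[... 256 characters left out ...]
]), ((174, 261), [0.428, -0.22]), ((189, 249), [0.432, -0.167]), ((169, 236), [0.353, -0.161])]
scene [256. 238.] [25.5 44.5] [((279, 230), [0.594, 0.025]), ((256, 220), [0.517, 0.023]), ((232, 246), [0.522, -0.095]), ((255, 257), [0.596, -0.093])]
scene [217. 221.] [32.8 15.4] [((200, 225), [0.396, -0.081]), ((228, 230), [0.475, -0.053]), ((234, 216), [0.454, 0.002]), ((206, 212), [0.374, -0.03])]
scene [304. 185.] [40.5  9.5] [((284, 182), [0.489, 0.212]), ((318, 195), [0.61, 0.215]), ((325, 188), [0.611, 0.256]), ((292, 176), [0.494, 0.252])]
scene [304. 158.] [13. 22.] [((293, 157), [0.441, 0.343]), ((302, 164), [0.487, 0.325]), ((315, 159), [0.509, 0.373]), ((308, 151), [0.465, 0.401])]
```

View pics/c0.png

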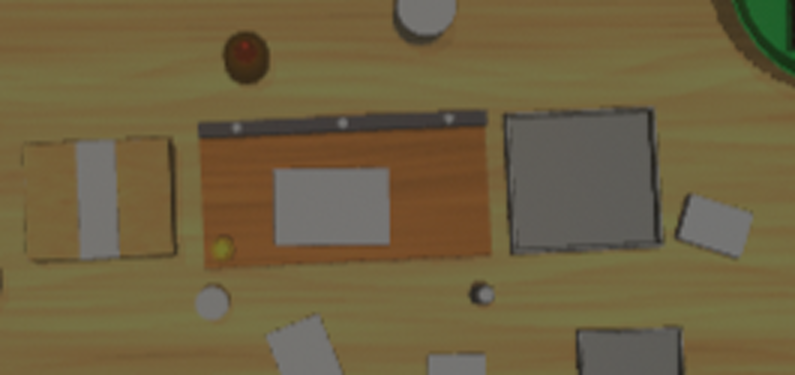

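View pics/c1.png

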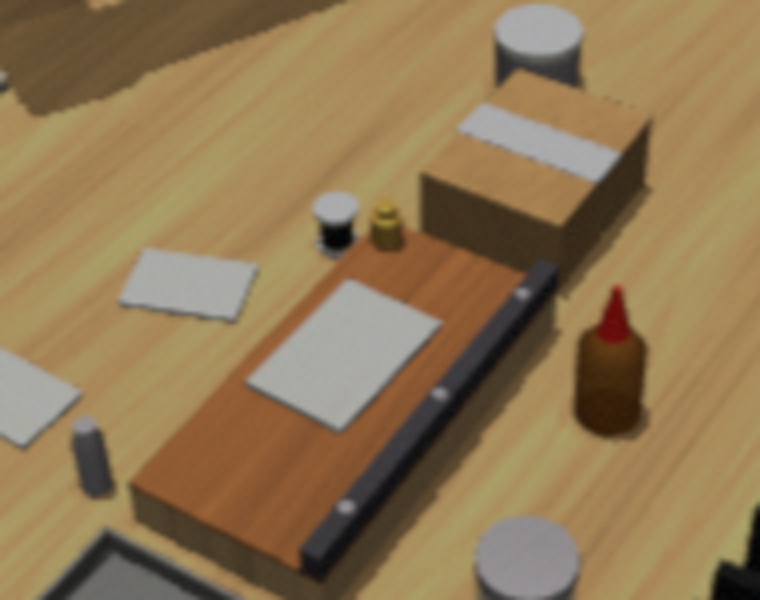

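Run:
```python
from h import *
d=cap('top')
s=lambda u,v,z:pt(d,185+(u+.5)/3-.5,150+(v+.5)/3-.5,z)[:2].round(4)
print('near L,R',s(206,268,.04),s(491,256,.04),'fence in L,R',s(201,138,.04),s(487,126,.04))
print('weight',s(222,248,.07),'spool',s(213,302,.038),'punch',s(484,294,.06),'carton R',s(175,140,.07),s(177,255,.07),'tray',s(504,112,.024))
```

```text
near L,R [0.492  0.0948] [ 0.5017 -0.2022] fence in L,R [0.6278 0.0993] [ 0.6381 -0.2006]
weight [0.5116 0.0772] spool [0.4567 0.0878] punch [ 0.4622 -0.1915] carton R [0.6228 0.1247] [0.5049 0.1231] tray [ 0.6546 -0.2212]
```

Request:
step_arm:
  plan:
    - [0.015,-0.033,0,0,0,0.02,100]
    - [0.038,-0.085,0,0,0,0.05,100]
    - [0.062,-0.137,0,0,0,0.08,100]
    - [0.085,-0.189,0,0,0,0.11,100]
    - [0.109,-0.241,0,0,0,0.15,100]
    - [0.132,-0.293,0,0,0,0.18,100]
    - [0.156,-0.345,0,0,0,0.21,100]
    - [0.18,-0.397,0,0,0,0.25,100]
  grip_force: 30

```text
time_s: 1.25
position: [0.3988, 0.187, 0.2505]
eef_rot: [0.743, 0.669, 0.0, 0.0]
force: [1.0, -0.3, 0.2]
grip_width: 0.0518
```

Request:
step_arm:
  plan:
    - [0.023,-0.052,0,0,0,0.03,100]
    - [0.047,-0.104,0,0,0,0.06,100]
    - [0.07,-0.156,-0.03,0,0,0.1,100]
    - [0.09,-0.2,-0.06,0,0,0.12,100]
    - [0.101,-0.225,-0.1,0,0,0.141,100]
    - [0.101,-0.225,-0.14,0,0,0.141,100]
    - [0.101,-0.225,-0.16,0,0,0.141,100]
    - [0.101,-0.225,-0.16,0,0,0.141,100]

```text
time_s: 2.25
position: [0.4974, -0.0361, 0.0885]
eef_rot: [0.695, 0.719, -0.001, -0.002]
force: [-0.5, -1.3, 0.2]
grip_width: 0.0519
```

Run:
```python
from h import *
from scipy.spatial.transform import Rotation as R
s=arm.state();print(s['position'],R.from_quat(s['eef_rot']).as_matrix()[:,0],s['grip_width'],s['force'])
d=cap('scene');f=d['frame'][:,:,::-1];cv2.imwrite('pics/a.png',cv2.resize(f[130:310,160:350],None,fx=4,fy=4)[:600])
```

```text
[ 0.49737795 -0.03613883  0.08851078] [-0.03384379  0.99942652  0.00110858] 0.05189184310563827 [-0.5139594  -1.34086188  0.23868407]
```

View pics/a.png

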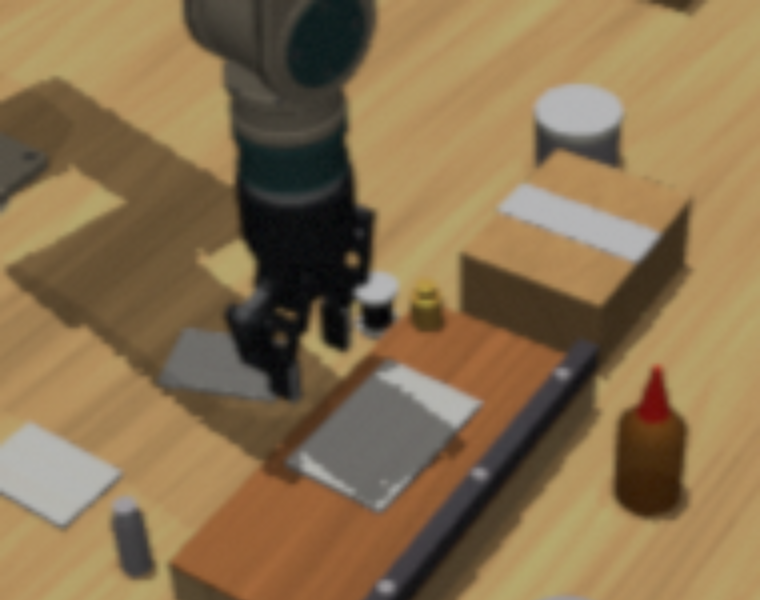

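The open fingers hang just in front of the plate's near edge, with the weight and spool clear. I'll descend and feel for the ledge.

Request:
step_arm:
  plan:
    - [0.002,0,-0.012,0,0,0,100]
    - [0.002,0,-0.022,0,0,0,100]
    - [0.002,0,-0.026,0,0,0,100]
    - [0.002,0,-0.026,0,0,0,100]

```text
time_s: 2.8
position: [0.5009, -0.0362, 0.064]
eef_rot: [0.695, 0.719, -0.0, -0.0]
force: [-0.3, -0.2, -0.6]
grip_width: 0.0517
```

Request:
step_arm:
  plan:
    - [0,0,-0.0015,0,0,0,100]
    - [0,0,-0.0015,0,0,0,100]

```text
time_s: 3.05
position: [0.5015, -0.0364, 0.063]
eef_rot: [0.695, 0.719, 0.0, 0.0]
force: [0.4, 0.1, 0.6]
grip_width: 0.0519
```

Request:
step_arm:
  plan:
    - [0,0,-0.0015,0,0,0,100]
    - [0,0,-0.0015,0,0,0,100]

```text
time_s: 3.3
position: [0.5012, -0.0364, 0.0613]
eef_rot: [0.695, 0.719, -0.0, -0.0]
force: [0.1, -0.6, 0.3]
grip_width: 0.052
```

Request:
step_arm:
  plan:
    - [0,0,-0.0015,0,0,0,100]
    - [0,0,-0.0015,0,0,0,100]

```text
time_s: 3.55
position: [0.5011, -0.0364, 0.0596]
eef_rot: [0.695, 0.719, -0.0, -0.0]
force: [-1.3, -1.0, 1.2]
grip_width: 0.052
```

Request:
step_arm:
  plan:
    - [0,0,-0.0015,0,0,0,100]
    - [0,0,-0.0015,0,0,0,100]

```text
time_s: 3.8
position: [0.5012, -0.0363, 0.0582]
eef_rot: [0.695, 0.719, -0.0, -0.0]
force: [0.3, 0.6, 0.3]
grip_width: 0.0518
```

Request:
step_arm:
  plan:
    - [0,0,-0.0015,0,0,0,100]
    - [0,0,-0.0015,0,0,0,100]

```text
time_s: 4.05
position: [0.5012, -0.0364, 0.0567]
eef_rot: [0.695, 0.719, -0.0, -0.0]
force: [0.4, -0.1, -0.8]
grip_width: 0.0516
```

Request:
step_arm:
  plan:
    - [0,0,-0.001,0,0,0,100]
    - [0,0,-0.001,0,0,0,100]

```text
time_s: 4.3
position: [0.5012, -0.0363, 0.0557]
eef_rot: [0.695, 0.719, -0.0, -0.0]
force: [-0.3, 0.6, 0.3]
grip_width: 0.052
```

Request:
step_arm:
  plan:
    - [0,0,-0.001,0,0,0,100]
    - [0,0,-0.001,0,0,0,100]

```text
time_s: 4.55
position: [0.5013, -0.0364, 0.0556]
eef_rot: [0.695, 0.719, -0.0, -0.0]
force: [-2.1, 0.1, 7.2]
grip_width: 0.0521
```

Request:
step_arm:
  plan:
    - [0,0,-0.001,0,0,0,100]
    - [0,0,-0.001,0,0,0,100]

```text
time_s: 4.8
position: [0.5014, -0.0364, 0.0556]
eef_rot: [0.695, 0.719, -0.0, 0.0]
force: [-5.4, 0.6, 13.8]
grip_width: 0.0519
```

Run:
```python
from h import *
d=cap('scene');f=d['frame'][:,:,::-1];cv2.imwrite('pics/b.png',cv2.resize(f[190:280,200:320],None,fx=6,fy=6,interpolation=cv2.INTER_CUBIC))
```

```text
(no output)
```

View pics/b.png

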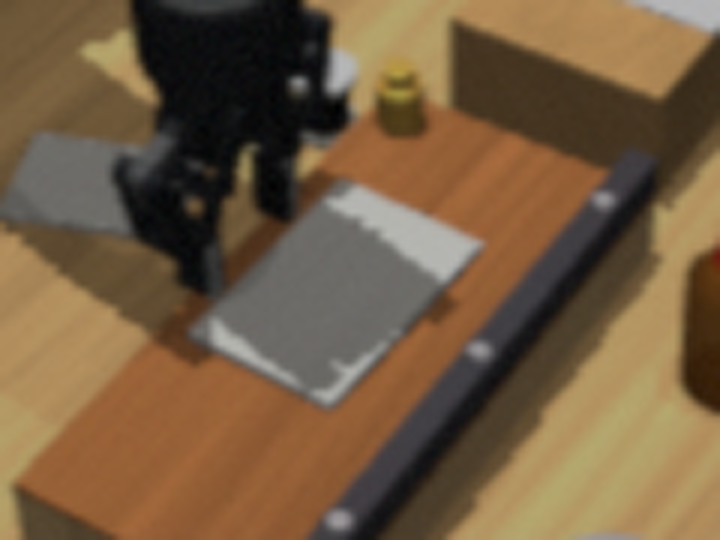

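The tips touch the ledge at TCP z = 0.0556, in front of the plate and not on it. I'll lift slightly and push to the fence.

Request:
step_arm:
  plan:
    - [0,0,0.004,0,0,0,100]
    - [0.004,0,0.004,0,0,0,100]
    - [0.009,0,0.004,0,0,0,100]
    - [0.014,0,0.004,0,0,0,100]
    - [0.019,0.001,0.004,0,0,0,100]
    - [0.024,0.001,0.004,0,0,0,100]
    - [0.029,0.001,0.004,0,0,0,100]
    - [0.033,0.001,0.004,0,0,0,100]

```text
time_s: 5.85
position: [0.5347, -0.0354, 0.0577]
eef_rot: [0.695, 0.719, 0.0, 0.0]
force: [-0.8, -0.0, -0.8]
grip_width: 0.0519
```

Request:
step_arm:
  plan:
    - [0.002,0,0,0,0,0,100]
    - [0.004,0,0,0,0,0,100]
    - [0.004,0,0,0,0,0,100]

```text
time_s: 6.22
position: [0.5386, -0.0354, 0.0579]
eef_rot: [0.695, 0.719, 0.0, 0.0]
force: [-1.4, -0.9, 0.1]
grip_width: 0.0518
```

Request:
step_arm:
  plan:
    - [0.001,0,0,0,0,0,100]
    - [0.003,0,0,0,0,0,100]
    - [0.003,0,0,0,0,0,100]

```text
time_s: 6.6
position: [0.5416, -0.0354, 0.0579]
eef_rot: [0.695, 0.719, 0.0, 0.0]
force: [-0.9, 0.7, 0.5]
grip_width: 0.0519
```

Request:
step_arm:
  plan:
    - [0.002,0,0,0,0,0,100]
    - [0.002,0,0,0,0,0,100]

```text
time_s: 6.85
position: [0.5418, -0.0354, 0.0576]
eef_rot: [0.695, 0.719, -0.001, -0.001]
force: [-5.1, -0.9, 3.6]
grip_width: 0.052
```

Request:
step_arm:
  plan:
    - [0.002,0,0,0,0,0,100]
    - [0.002,0,0,0,0,0,100]

```text
time_s: 7.1
position: [0.542, -0.0353, 0.0573]
eef_rot: [0.695, 0.719, -0.003, -0.002]
force: [-8.4, -0.6, 6.3]
grip_width: 0.0518
```

Run:
```python
from h import *
d=cap('scene');f=d['frame'][:,:,::-1];cv2.imwrite('pics/c.png',cv2.resize(f[190:280,200:320],None,fx=6,fy=6,interpolation=cv2.INTER_CUBIC))
```

```text
(no output)
```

View pics/c.png

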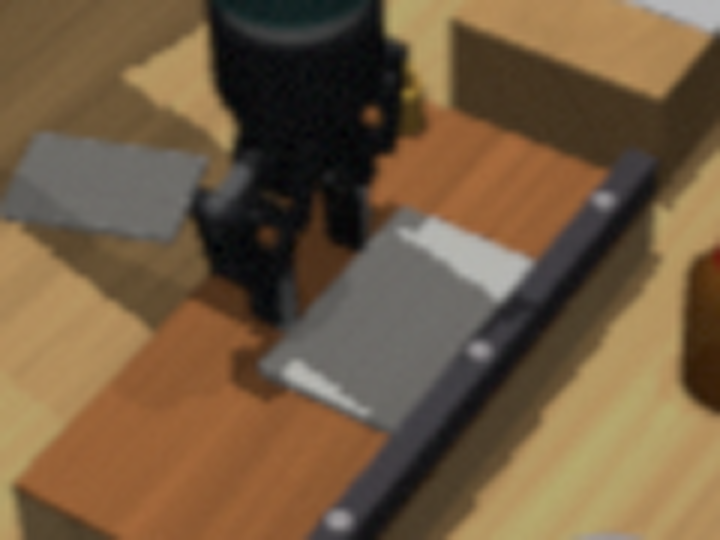

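The plate's far edge now meets the fence along its whole length, and contact force is about 8 N. Next I back off, lift, turn the tool 90° and go to the left end.

Request:
step_arm:
  plan:
    - [-0.008,0,0,0,0,0,100]
    - [-0.018,0,0.005,0,0,0,100]
    - [-0.018,0,0.055,0,0,0,120]
    - [-0.01,0.01,0.065,0,0,-0.17,150]
    - [0,0.02,0.065,0,0,-0.34,150]
    - [0.01,0.04,0.065,0,0,-0.51,150]
    - [0.02,0.06,0.065,0,0,-0.68,150]
    - [0.03,0.075,0.065,0,0,-0.85,150]

```text
time_s: 8.15
position: [0.576, 0.0404, 0.1234]
eef_rot: [0.931, 0.366, 0.001, 0.0]
force: [1.2, 0.1, -0.7]
grip_width: 0.0352
```

Request:
step_arm:
  plan:
    - [0.005,0.005,0,0,0,-0.17,150]
    - [0.01,0.01,0,0,0,-0.34,150]
    - [0.01,0.011,0,0,0,-0.51,150]
    - [0.01,0.011,0,0,0,-0.68,150]
    - [0.01,0.011,0,0,0,-0.721,150]
    - [0.01,0.011,0,0,0,-0.721,150]

```text
time_s: 8.9
position: [0.5856, 0.0507, 0.1233]
eef_rot: [1.0, 0.017, 0.001, -0.0]
force: [-0.0, -0.3, -0.4]
grip_width: 0.0355
```

Run:
```python
from h import *
from scipy.spatial.transform import Rotation as R
s=arm.state();print(s['time_s'],s['position'],R.from_quat(s['eef_rot']).as_matrix()[:,0],s['grip_width'],s['force'],s['joint_pos'])
d=cap('scene');f=d['frame'][:,:,::-1]
cv2.imwrite('pics/d.png',cv2.resize(f[170:280,200:330],None,fx=5,fy=5,interpolation=cv2.INTER_CUBIC))
```

```text
8.9 [0.58562114 0.05067735 0.1233358 ] [0.99940041 0.03459113 0.00150602] 0.03545343458626022 [-0.00349582 -0.27305213 -0.37760658] [-2.37208953e-02  3.05311555e-01 -2.70608127e-01  9.93379482e-01
  1.95604347e-04  1.51247742e+00]
```

View pics/d.png

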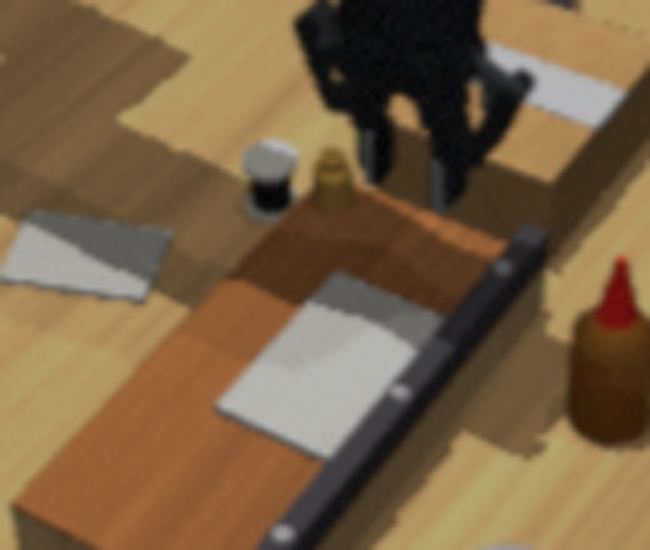

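The plate is flush and the weight is upright. I'm descending behind the left end.

Request:
step_arm:
  plan:
    - [0,0,-0.025,0,0,0,150]
    - [0,0,-0.05,0,0,0,150]
    - [0,0,-0.06,0,0,0,150]
    - [0,0,-0.063,0,0,0,150]
    - [0,0,-0.063,0,0,0,150]

```text
time_s: 9.57
position: [0.5859, 0.0506, 0.0604]
eef_rot: [1.0, 0.017, 0.001, 0.0]
force: [0.3, -0.6, 0.4]
grip_width: 0.0351
```

Request:
step_arm:
  plan:
    - [0,0,-0.0015,0,0,0,150]
    - [0,0,-0.0015,0,0,0,150]

```text
time_s: 9.82
position: [0.5857, 0.0506, 0.0589]
eef_rot: [1.0, 0.017, 0.001, 0.0]
force: [0.1, 0.5, 0.4]
grip_width: 0.0353
```

Request:
step_arm:
  plan:
    - [0,0,-0.0015,0,0,0,150]
    - [0,0,-0.0015,0,0,0,150]

```text
time_s: 10.07
position: [0.5858, 0.0506, 0.0581]
eef_rot: [1.0, 0.017, 0.001, 0.0]
force: [-1.3, -0.4, 5.6]
grip_width: 0.0351
```

Request:
step_arm:
  plan:
    - [0,0,0.0027,0,0,0,150]
    - [0,-0.008,0.0027,0,0,0,150]
    - [0.0005,-0.014,0.0027,0,0,0,150]
    - [0.0007,-0.02,0.0027,0,0,0,150]
    - [0.001,-0.028,0.0027,0,0,0,150]
    - [0.0012,-0.036,0.0027,0,0,0,150]
    - [0.0015,-0.044,0.0027,0,0,0,150]
    - [0.0017,-0.05,0.0027,0,0,0,150]

```text
time_s: 11.08
position: [0.587, -0.0001, 0.0594]
eef_rot: [1.0, 0.017, -0.0, 0.0]
force: [0.9, 0.4, -0.3]
grip_width: 0.0351
```

Run:
```python
from h import *
d=cap('scene');f=d['frame'][:,:,::-1]
cv2.imwrite('pics/e.png',cv2.resize(f[190:300,190:320],None,fx=5,fy=5,interpolation=cv2.INTER_CUBIC))
```

```text
(no output)
```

View pics/e.png

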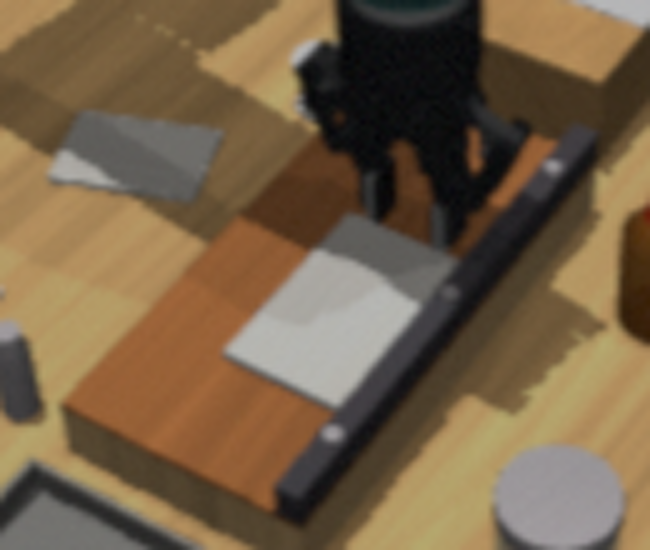

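The push works and the plate stays flush, sliding towards the tray. Continuing.

Request:
step_arm:
  plan:
    - [0.0003,-0.008,0,0,0,0,150]
    - [0.0006,-0.018,0,0,0,0,150]
    - [0.001,-0.028,0,0,0,0,150]
    - [0.0013,-0.038,0,0,0,0,150]
    - [0.0016,-0.048,0,0,0,0,150]
    - [0.002,-0.058,0,0,0,0,150]
    - [0.0023,-0.068,0,0,0,0,150]
    - [0.0025,-0.076,0,0,0,0,150]

```text
time_s: 12.12
position: [0.5895, -0.0761, 0.0595]
eef_rot: [1.0, 0.017, -0.0, 0.0]
force: [0.0, 1.0, -0.2]
grip_width: 0.035
```

Request:
step_arm:
  plan:
    - [0.0003,-0.008,0,0,0,0,150]
    - [0.0005,-0.015,0,0,0,0,150]
    - [0.0006,-0.019,0,0,0,0,150]
    - [0.0006,-0.019,0,0,0,0,150]

```text
time_s: 12.62
position: [0.5903, -0.0948, 0.0596]
eef_rot: [1.0, 0.017, 0.0, 0.0]
force: [-0.1, 1.1, -0.5]
grip_width: 0.035
```

Run:
```python
from h import *
a=cap('scene')['frame'];f=a[:,:,::-1]
b=cap('top')['frame'][:,:,::-1]
o=np.hstack([cv2.resize(f[210:310,180:280],(400,400),interpolation=cv2.INTER_CUBIC),cv2.resize(b[170:260,270:360],(400,400),interpolation=cv2.INTER_CUBIC)])
cv2.imwrite('pics/f.png',o)
```

```text
(no output)
```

View pics/f.png

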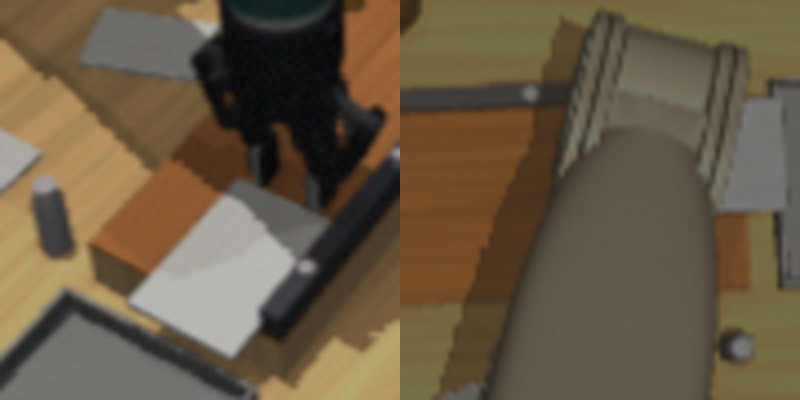

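Overhang now measures about 24.5 mm: plate edge at column 356.6, ledge end at 348.7 in the top view. That matches the TCP-based estimate, so 15.5 mm remain.

Request:
step_arm:
  plan:
    - [0.0002,-0.006,0,0,0,0,150]
    - [0.0004,-0.011,0,0,0,0,150]
    - [0.0005,-0.014,0,0,0,0,150]
    - [0.0005,-0.0155,0,0,0,0,150]
    - [0.0005,-0.0155,0,0,0,0,150]

```text
time_s: 13.35
position: [0.5907, -0.1101, 0.0596]
eef_rot: [1.0, 0.017, 0.0, 0.0]
force: [-0.3, 1.5, -0.2]
grip_width: 0.0354
```

Request:
step_arm:
  plan:
    - [0,0.006,0,0,0,0,150]
    - [0,0.018,0.003,0,0,0,150]
    - [0,0.02,0.05,0,0,0,150]
    - [0,0.02,0.11,0,0,0,150]
    - [-0.02,0.08,0.15,0,0,0,150]
    - [-0.04,0.14,0.16,0,0,0,150]
    - [-0.06,0.2,0.16,0,0,0,150]
    - [-0.08,0.26,0.16,0,0,0,150]

```text
time_s: 14.35
position: [0.5144, 0.1389, 0.2204]
eef_rot: [1.0, 0.017, 0.001, -0.0]
force: [0.8, 0.6, -0.3]
grip_width: 0.0353
```

Run:
```python
from h import *
D={n:cap(n) for n in('scene','top')}
for n,d in D.items():
    f=d['frame'][:,:,::-1];hsv=cv2.cvtColor(f,cv2.COLOR_BGR2HSV)
    m=((hsv[...,1]<70)&(hsv[...,2]>95)).astype(np.uint8)
    c0=px(d,[.597,-.18,.046]);print(n,c0)
    for c in cv2.findContours(m,0,1)[0]:
        if cv2.pointPolygonTest(c,tuple(map(float,c0)),False)>0:
            print([np.round(pt(d,*q[0],.046)[:2],3).tolist() for q in cv2.approxPolyDP(c,4,True)])
a=D['scene']['frame'][:,:,::-1];b=D['top']['frame'][:,:,::-1]
cv2.imwrite('pics/g.png',np.hstack([cv2.resize(a[180:310,170:300],(400,400),interpolation=cv2.INTER_CUBIC),cv2.resize(b[170:260,270:360],(400,400),interpolation=cv2.INTER_CUBIC)]))
```

```text
scene [234.72604922 279.07096527]
[[0.629, -0.12], [0.557, -0.127], [0.559, -0.238], [0.52, -0.242], [0.529, -0.393], [0.67, -0.384], [0.664, -0.258], [0.592, -0.266], [0.573, -0.25], [0.541, -0.254], [0.544, -0.389], [0.527, -0.385], [0.522, -0.24], [0.64, -0.238]]
top [340.93421065 204.54938265]
[[0.631, -0.124], [0.555, -0.126], [0.561, -0.242], [0.514, -0.232], [0.516, -0.31], [0.547, -0.32], [0.582, -0.302], [0.591, -0.325], [0.582, -0.287], [0.62, -0.306], [0.642, -0.291]]
```

View pics/g.png

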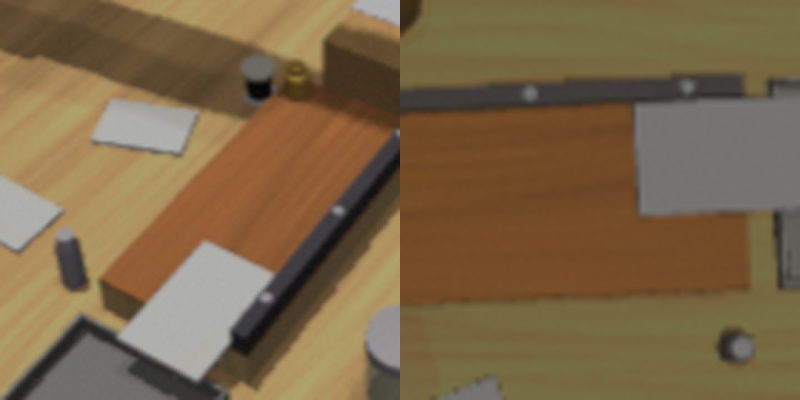

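Run:
```python
from h import *
acc=[cap('top') for _ in range(4)];d=acc[0]
f=np.mean([a['frame'].astype(float) for a in acc],0)
sat=f[...,0]-f[...,2]   # wood high, plate/fence low
def edge(cols,v0,v1,z,name):
    P=[]
    for u in cols:
        g=np.diff(sat[v0:v1,u]);w=np.abs(g);k=w.argmax();s=slice(max(k-1,0),k+2)
        P.append(pt(d,u,v0+.5+(np.arange(len(g))[s]*w[s]).sum()/w[s].sum(),z)[:2])
    P=np.array(P);c=np.polyfit(P[:,1],P[:,0],1);r=P[:,0]-np.polyval(c,P[:,1])
    print(name,'slope',c[0].round(4),'x at y=-.125,-.195:',np.polyval(c,[-.125,-.195]).round(4),'rms',r.std().round(4))
edge(range(258,320),186,203,.04,'fence')
edge(range(326,346),210,224,.043,'plate near')
edge(range(262,345),226,245,.04,'ledge near')
v=np.arange(196,215)
for n,u0,u1,z,vv in(('plate left',316,332,.046,v),('ledge end',340,354,.04,np.arange(222,234))):
    U=[]
    for q in vv:
        g=np.abs(np.diff(sat[q,u0:u1]));k=g.argmax();s=slice(max(k-1,0),k+2);U.append(pt(d,u0+.5+(np.arange(len(g))[s]*g[s]).sum()/g[s].sum(),q,z)[:2])
    U=np.array(U);print(n,np.median(U,0).round(4),np.polyfit(U[:,0],U[:,1],1)[0].round(4))
```

```text
fence slope -0.0404 x at y=-.125,-.195: [0.6358 0.6387] rms 0.0003
plate near slope -0.0359 x at y=-.125,-.195: [0.5544 0.5569] rms 0.0002
ledge near slope -0.0232 x at y=-.125,-.195: [0.5008 0.5024] rms 0.0045
plate left [ 0.5961 -0.1214] 0.0394
ledge end [ 0.5252 -0.2022] 0.0258
```

Yaw agrees within a few milliradians and the overhang is about 42 mm. The edge-to-fence distance reads 81.4–81.8 mm against the 80 mm plate, so a gap of up to 1.5 mm can't be ruled out. A gentle second press from the near side will settle it.

Request:
step_arm:
  plan:
    - [0,-0.02,0,0,0,0.17,150]
    - [0,-0.06,0,0,0,0.34,150]
    - [0.003,-0.11,0,0,0,0.51,150]
    - [0.006,-0.16,0,0,0,0.68,150]
    - [0.01,-0.21,-0.01,0,0,0.85,150]
    - [0.014,-0.25,-0.03,0,0,1.02,150]
    - [0.017,-0.29,-0.06,0,0,1.19,150]
    - [0.019,-0.32,-0.09,0,0,1.36,150]

```text
time_s: 15.65
position: [0.5341, -0.1873, 0.1288]
eef_rot: [0.766, 0.642, 0.0, 0.001]
force: [0.3, -0.1, -0.3]
grip_width: 0.0351
```

Request:
step_arm:
  plan:
    - [0,0,0,0,0,0.17,150]
    - [0,0,0,0,0,0.214,150]
    - [0,0,0,0,0,0.214,150]

```text
time_s: 16.02
position: [0.5337, -0.1852, 0.1291]
eef_rot: [0.695, 0.719, -0.0, -0.0]
force: [-0.4, -0.3, -0.8]
grip_width: 0.0352
```

Run:
```python
from h import *
from scipy.spatial.transform import Rotation as R
s=arm.state();print(s['time_s'],s['position'],R.from_quat(s['eef_rot']).as_matrix()[:,0],s['grip_width'],s['force'])
```

```text
16.025 [ 0.53368841 -0.18516685  0.12908743] [-3.36436286e-02  9.99433892e-01 -2.84399281e-05] 0.0351691538894968 [-0.35105842 -0.28424668 -0.79288375]
```

Request:
step_arm:
  plan:
    - [-0.004,0.012,-0.02,0,0,0.004,150]
    - [-0.004,0.012,-0.045,0,0,0.004,150]
    - [-0.004,0.012,-0.06,0,0,0.004,150]
    - [-0.004,0.012,-0.0692,0,0,0.004,150]
    - [-0.004,0.012,-0.0692,0,0,0.004,150]

```text
time_s: 16.65
position: [0.5298, -0.1715, 0.0598]
eef_rot: [0.693, 0.721, -0.0, -0.0]
force: [-0.1, 0.2, 0.8]
grip_width: 0.035
```

Request:
step_arm:
  plan:
    - [0.004,0,0,0,0,0,150]
    - [0.008,0,0,0,0,0,150]
    - [0.011,0,0,0,0,0,150]
    - [0.013,0,0,0,0,0,150]
    - [0.013,0,0,0,0,0,150]

```text
time_s: 17.27
position: [0.5433, -0.1714, 0.0603]
eef_rot: [0.692, 0.722, 0.0, 0.0]
force: [0.2, 0.3, -0.8]
grip_width: 0.0354
```

Request:
step_arm:
  plan:
    - [0.001,0,0,0,0,0,150]
    - [0.002,0,0,0,0,0,150]
    - [0.002,0,0,0,0,0,150]

```text
time_s: 17.65
position: [0.5451, -0.1714, 0.0602]
eef_rot: [0.692, 0.722, -0.0, -0.0]
force: [-0.0, 0.9, 0.4]
grip_width: 0.0352
```

Request:
step_arm:
  plan:
    - [0.001,0,0,0,0,0,150]
    - [0.002,0,0,0,0,0,150]
    - [0.002,0,0,0,0,0,150]

```text
time_s: 18.02
position: [0.5467, -0.1714, 0.0601]
eef_rot: [0.692, 0.721, -0.0, -0.0]
force: [-1.5, 0.0, 1.2]
grip_width: 0.0352
```

Request:
step_arm:
  plan:
    - [0.001,0,0,0,0,0,150]
    - [0.002,0,0,0,0,0,150]
    - [0.002,0,0,0,0,0,150]

```text
time_s: 18.4
position: [0.5471, -0.1713, 0.06]
eef_rot: [0.693, 0.721, -0.002, -0.001]
force: [-6.0, 0.1, 4.1]
grip_width: 0.0353
```

The plate is pressed against the fence with 6 N. Now I come away and check.

Request:
step_arm:
  plan:
    - [-0.006,0,0,0,0,0,150]
    - [-0.018,0,0.002,0,0,0,150]
    - [-0.02,0,0.04,0,0,0,150]
    - [-0.02,0,0.1,0,0,0,150]
    - [-0.03,0.05,0.15,0,0,0,150]
    - [-0.04,0.11,0.16,0,0,0,150]
    - [-0.04,0.17,0.16,0,0,0,150]
    - [-0.05,0.23,0.16,0,0,0,150]

```text
time_s: 19.4
position: [0.4997, 0.0582, 0.2212]
eef_rot: [0.693, 0.721, 0.001, 0.001]
force: [0.4, 0.3, 0.6]
grip_width: 0.0355
```

Request:
step_arm:
  plan:
    - [-0.02,0.06,0,0,0,0,150]
    - [-0.03,0.1,0,0,0,0,150]
    - [-0.03,0.1,0,0,0,0,150]

```text
time_s: 19.77
position: [0.4682, 0.1587, 0.2203]
eef_rot: [0.691, 0.723, 0.0, -0.0]
force: [0.1, -0.4, -0.4]
grip_width: 0.0353
```

Run:
```python
from h import *
acc=[cap('top') for _ in range(4)];d=acc[0]
f=np.mean([a['frame'].astype(float) for a in acc],0)
sat=f[...,0]-f[...,2]
def edge(cols,v0,v1,z,name):
    P=[]
    for u in cols:
        g=np.diff(sat[v0:v1,u]);w=np.abs(g);k=w.argmax();s=slice(max(k-1,0),k+2)
        P.append(pt(d,u,v0+.5+(np.arange(len(g))[s]*w[s]).sum()/w[s].sum(),z)[:2])
    P=np.array(P);c=np.polyfit(P[:,1],P[:,0],1)
    print(name,'slope',c[0].round(4),'x at y=-.125,-.195:',np.polyval(c,[-.125,-.195]).round(4))
edge(range(275,320),186,203,.04,'fence')
edge(range(326,346),210,224,.043,'plate near')
U=[]
for q in range(196,215):
    g=np.abs(np.diff(sat[q,316:332]));k=g.argmax();s=slice(max(k-1,0),k+2);U.append(pt(d,316.5+(np.arange(len(g))[s]*g[s]).sum()/g[s].sum(),q,.046)[:2])
U=np.array(U);print('plate left',np.median(U,0).round(4))
a=cap('scene')['frame'][:,:,::-1];b=d['frame'][:,:,::-1]
cv2.imwrite('pics/i.png',np.hstack([cv2.resize(a[150:310,170:330],(400,400),interpolation=cv2.INTER_CUBIC),cv2.resize(b[170:260,270:360],(400,400),interpolation=cv2.INTER_CUBIC)]))
print(arm.state()['position'],arm.state()['dq'].round(3))
```

```text
fence slope -0.0407 x at y=-.125,-.195: [0.6358 0.6387]
plate near slope -0.035 x at y=-.125,-.195: [0.5549 0.5574]
plate left [ 0.5961 -0.1213]
[0.46980605 0.15542707 0.2202513 ] [-0.005  0.005  0.005  0.002  0.002  0.002]
```

View pics/i.png

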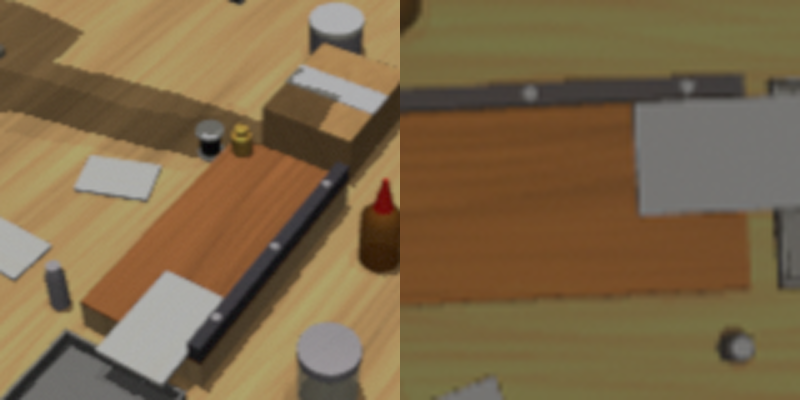

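```bash
python3 -c "
from bench import ticket;print(ticket.finish_job())"
```

```text
the job is handed in; nothing more can be done
None
```

I pushed the plate back against the steel fence, then along it towards the grey tray on the right. I finished with a gentle second press (about 6 N) from the near side, and then drew the arm clear. The job was handed in at about 20 s of robot time, and nothing was picked up.

**Overhang:** the plate lies flat and sticks out about 40–42 mm over the tray end of the ledge. This comes from the measured left end of the plate and its known 120 mm length.

**Flush with the fence:** the second press moved the plate about 0.5 mm before it stopped firmly. The last picture shows no gap. Two measurements do not fully agree with that:
- The plate's near edge to the fence reads about 81 mm, against a plate width of 80 mm. I put that down to camera calibration error (about 2 mm).
- The plate and fence directions read about 0.3° apart, which I did not resolve further.

**Other objects:** in the last pictures the weight, spool, punch, glue bottle and jar look upright and undisturbed. I did not measure them again. The slab and tin are not fully in that last view, but the arm did not go near the slab, and it passed the tin's side of the table only well above it.

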